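Snap a grease coupler onto a tilted nipple and hold it on

TASK

Take the grease coupler off its parking stand by its square handle and press it squarely onto the tilted grease nipple of the lubrication block, pushing the spring collar down until it snaps and is home against its stop. Finish holding it there: keep the grip on the coupler and keep pressing against the spring, do not let go or put it down. Leave the other things on the table where they are.

Things in the scene. Friction and masses are not known exactly. Their poses are not given: they have to be found in the camera images.
- coupler: Loose steel grease coupler, 106 mm long, 0.18 kg, parked mouth down on the stand. Origin: centre of its open mouth; z runs up the tool. Foot 34 mm across, 6 mm high, hole 16 mm; above it a chamber 22 mm wide, to 34 mm; neck 30 mm across; flange 44 mm across at 46 to 52 mm (may bear on the fingertips); square handle 28x28 mm, flats facing its x and y, at 52 to 100 mm; 16 mm stub above.
- coupler_handle (a point): Middle of the coupler's square handle, on its axis, 76 mm from the mouth.
- stand: Fixed parking stand: 64x64 mm steel plate 8 mm thick with an upright peg 13 mm across that rises to 32 mm over the table; origin at the centre of its underside. The coupler stands on the plate over the peg, so lift it at least 30 mm straight up to free it.
- grease_block: Fixed lubrication block on the table: base plate 94x70x8 mm, aluminium body 58x54 mm up to 38 mm height, one tilted grease nipple on top. Origin at the centre of its underside, z up; the nipple leans to the block's -x side.
- nipple: The fixed tilted grease nipple on the block, leaning 0.42 rad from vertical to the block's -x. Origin on its axis at the foot, 43 mm above the table; z = nipple axis, outward. Stem 14 mm across, tapering from z = 38 mm to a 6 mm tip at z = 46 mm. Two small spring balls stand out 3 mm from the stem at z = 29.5 mm: the coupler's foot needs about 6 N to push over them.
- nipple_tip (a point): Tip of the nipple, on its axis, 46 mm from its origin.
- collar_top (a point): Centre of the upper face of the spring collar that slides on the nipple stem: a ring 36 mm across, 16 mm hole, 8 mm high. Upper face at z = 26 mm in the nipple's frame at rest; the coupler's foot bears on it. It moves with the collar.
- collar (a joint): Travel of the spring collar down the stem, m: 0 at rest, grows as it is pressed towards the block, end stop at 0.011. Its spring pushes back with 4 N at 0 and 9 N at 0.010, and it springs back when the push ends. From 0.002 to 0.0055 the stem's balls snap out above the coupler's foot and draw it in (the push needed falls below zero); beyond that the spring resists again and must be held.
- jar_flux: Bystander, loose: screw-cap jar, 48 mm across, 50 mm tall; origin at the centre of its underside.
- setup_block: Bystander, loose: small height-setting block with a pin on top, 28x40x32 mm; origin at the centre of its underside.
- hex_key: Bystander, loose: hex key lying flat, 26x79x8 mm; origin at the centre of its underside.
- eraser: Bystander, loose: cleaning block, 23x44x12 mm; origin at the centre of its underside.
- solvent_bottle: Bystander, loose: square bottle with a screw cap, 60x62x118 mm; origin at the centre of its underside.
- jar_swab: Bystander, loose: white jar with cap, 60 mm across, 75 mm tall; origin at the centre of its underside.
- clip_box: Bystander, loose: small box of clips, 44x70x30 mm; origin at the centre of its underside.
Things that resemble listed ones, but are neither listed nor needed, are in the scene too. Leave any orange or yellow look-alike of the coupler alone.

How it is judged (in metres and radians):
On the way, in this order (a step that is already met when the one before it is completed fails the run):
1. the coupler is lifted off the parking peg, held by the fingers (z of coupler in the frame of stand above 0.036 m and contact force between the fingers and coupler above 2 N and contact force between coupler and stand below 0.1 N), for 0.2 s.
2. the coupler sits squarely over the nipple and its mouth is on the collar, pressed past the snap (angle between the z axis of coupler and the z axis of nipple, either way round below 0.14 rad and x of coupler in the frame of nipple between -0.005 and 0.005 m and y of coupler in the frame of nipple between -0.005 and 0.005 m and z of coupler in the frame of nipple between 0.01 and 0.0195 m and z of coupler_handle in the frame of nipple above 0.05 m and value of joint collar above 0.008 m and contact force between coupler and nipple above 1 N), for 0.3 s.
At the end, for the whole second after the job is handed in: The coupler sits over the nipple within 5 mm of its axis and 0.14 rad of square, the collar is pressed at least 8 mm of its 11 mm, the coupler presses the collar with more than 3 N, and the fingers still hold the coupler (more than 3 N) (angle between the z axis of coupler and the z axis of nipple, either way round below 0.14 rad and x of coupler in the frame of nipple between -0.005 and 0.005 m and y of coupler in the frame of nipple between -0.005 and 0.005 m and z of coupler in the frame of nipple between 0.01 and 0.0195 m and z of coupler_handle in the frame of nipple above 0.05 m and value of joint collar above 0.008 m and contact force between coupler and nipple above 3 N and contact force between the fingers and coupler above 3 N); the arm keeps its last pose, push and grip.
It fails at once if a bystander was moved more than 25 mm (distance of any of jar_flux, setup_block, hex_key, eraser, solvent_bottle, jar_swab, clip_box from where it was at the start of the episode above 0.025 m).
It fails at once if the collar was pressed with something other than the coupler squarely over the nipple (value of joint collar above 0.004 m and (angle between the z axis of coupler and the z axis of nipple, either way round above 0.2 rad or distance between coupler and collar_top above 0.012 m)).
It also fails if it takes over 38 s, if anything falls off the work surface, if the arm or the gripper's body presses on something with over 40 N, if the wrist force passes 120 N, or if a joint passes its speed limit or range.

ROBOT

A 6-joint arm with a two-finger parallel gripper is mounted at the origin on the work surface; the furniture and walls round the work are solid. World frame = base frame: x ahead of the robot, y to its left, z up, the work surface at z = 0. Lengths are in mm, angles in degrees, forces in N, time in s.
With the tool pointing down it reaches from about 400 to 825 mm from the base axis. Payload 7 kg.
Tool frame: the origin (TCP) lies at the very end of the fingers, on their centre line; the grasp point (between the pads) lies ctrl.grip_depth behind it (ctrl.grip_depth is the distance from the TCP to the grasp point, in mm); z points along the fingers, y is the line along which they close (so a half turn about z gives the same grasp; the last joint's range is limited). The gripper opens to 88 mm and grips with 3 to 60 N. Pads are 19 mm wide; open, the fingers measure 130 mm over their backs; the gripper's body (78 mm by 193 mm) begins 47 mm behind the grasp point.
Start: joints at [-48.352, 20.546, 0.682, 0, -70.136, -16.507], TCP at [286.748, -611.041, 226.561] pointing down, gripper open.
Joint ranges: [-176.03, 176.03], [-82.01, 121.73], [-58.28, 71.71], [-173.87, 95.51], [-174.79, -0.11], [-173.66, 173.66]. Speed limits (degrees/s): [136.94, 136.94, 172.46, 180, 180, 180].

INTERFACE

Orientations are given as [roll, pitch, yaw] about the fixed x, y, z axes, in that order (R = Rz(yaw) Ry(pitch) Rx(roll)).
In Python, from plant import readout, vision, ctrl gives the robot as it stands.
- The arm moves only by the shell command python3 -m inch 'ROWS' [FORCE]. ROWS is JSON, a list of rows, each a list of 7 numbers: the turn, a rotation vector about the tool's x, y, z in degrees, then the shift along the tool's x, y, z in m, then the opening, from 0 (shut) to 1 (fully open). A call has 1 to 5 rows; each row is the pose to reach, as a shift and turn from the pose commanded when the call began, along the tool's axes at that moment; what a row does not reach only later rows make up. A row lasts 1/10 s, in which the tool goes at most 50 mm and 8.59 degrees, less where a joint would pass 70% of its speed; a pose out of reach is approached as far as the arm can. A call with a gripper value outside its range is refused whole. The fingers move at their own pace and stop on an object; FORCE is the grip in N (left out, the last holds). Time passes only in rows, so rows that repeat a pose let the fingers close. It gives the time, the measured TCP pose, the force, the opening and the grip force at its end, in the units of the state.
- readout.sense(): the state, without advancing time (a new reading comes with each control period).
- vision.camera(name): name is "scene" or "top" or "wrist"; returns a dict with "image" (480x640x3 uint8, blue, green, red), "vertical_fov" (degrees; the focal length in pixels is half the picture's height over the tangent of half this angle, whatever the lens; pixels are square), "cx", "cy" (the principal point, pixels), "rvec" (rotation vector, rad) and "tvec" (3), from world to camera coordinates, as OpenCV has them; the wrist camera has in their place "mount" (4x4, takes a point from camera to tool coordinates, whose origin is the TCP and whose axes are the flange's). Camera axes: x right, y down, z forward; pixel columns grow to the right and rows downward; lengths in mm; the calibration is good to about 2 mm. A picture is of the moment at which its call begins: read the wrist's pose just before it. There is no depth.
- ctrl.finish_job(): hands the job in; it is judged then, once.
Trained networks look in the newest picture that a camera, given by its name, has taken for a name from the list of things; names that differ only in an ending like _2 or _b are one class to them, and where a whole thing is asked for, a point or a joint stands for the part that bears it (a point fixed in the world has none). Each returns a list of dicts, best first, with "p" (0 to 1); they miss things now and then, are a little off and sometimes report something else, mostly with a low value. They report only what shows in the picture. A call takes as long as a camera call. They do not tell look-alikes from the thing itself.
- vision.boxes_of(thing, camera): "extent" ([left, top, right, bottom] in pixels, round what is visible of it).
- vision.masks_of(thing, camera): "pixels" (480x640 bool, what is visible of it) and "extent" ([left, top, right, bottom] in pixels, round what is visible of it).
- vision.spot_point(thing, camera): "centre" ([column, row] in pixels: a listed point, or the origin of a listed thing).
The state is a dict: "time_s": time; "joint_pos": joint angles; "qd": joint speeds; "joint_torque": joint torques, N m; "tool_pos": TCP position; "orientation": TCP orientation; "contact_force": force on the tool from outside, world axes, zero at the start; "wrist_torque": the same for the moment, N m; "opening": finger opening in mm; "finger_force": force on a finger pad.
Only numpy, scipy, OpenCV 4.12 (cv2) and the standard library are available. Lean on these libraries where they do the work, as an engineer would, in place of code of your own. Each camera call takes 0.05 s, during which the arm holds its last target. There are 200 camera calls.

## Working session

There is one attempt and no reset: what is moved stays moved. The work goes in short steps, Python scripts to look and compute and a shell command to move; the robot and the scene stay as the last step left them, time stands still between calls to the robot, and variables do not carry over. Pictures are saved under pics/ and viewed, at most 10 in all, crops included, and the job is handed in when it is done.

```bash
ls; mkdir -p pics
cat > h.py <<'E'
from plant import readout, vision, ctrl
import numpy as np, cv2
from scipy.spatial.transform import Rotation as Ro
def K(c):
    f=240/np.tan(np.radians(c["vertical_fov"])/2); return f,c["cx"],c["cy"]
def pose(s=None):
    s=s or readout.sense(); T=np.eye(4); T[:3,:3]=Ro.from_euler('xyz',s["orientation"],degrees=True).as_matrix(); T[:3,3]=s["tool_pos"]; return T
def cam(name):
    T=pose(); c=vision.camera(name)
    if name=="wrist": W=T@np.array(c["mount"])
    else:
        R=cv2.Rodrigues(np.array(c["rvec"],float))[0]; W=np.eye(4); W[:3,:3]=R.T; W[:3,3]=-R.T@np.array(c["tvec"],float).ravel()
    c["W"]=W; return c
def ray(c,uv):
    f,cx,cy=K(c); d=c["W"][:3,:3]@np.array([(uv[0]-cx)/f,(uv[1]-cy)/f,1.]); return c["W"][:3,3],d/np.linalg.norm(d)
def atz(c,uv,z):
    o,d=ray(c,uv); return o+d*(z-o[2])/d[2]
def proj(c,P):
    f,cx,cy=K(c); p=np.linalg.inv(c["W"])@np.append(P,1); return np.array([f*p[0]/p[2]+cx,f*p[1]/p[2]+cy])
def tri(rs):
    A=np.zeros((3,3));b=np.zeros(3)
    for o,d in rs: M=np.eye(3)-np.outer(d,d);A+=M;b+=M@o
    X=np.linalg.solve(A,b); return X,[round(float(np.linalg.norm((np.eye(3)-np.outer(d,d))@(X-o))),1) for o,d in rs]
E
cat > look.py <<'E'
from h import *
np.set_printoptions(precision=1,suppress=True)
s=readout.sense(); print(s, ctrl.grip_depth)
for n in ["scene","top"]:
    c=cam(n); cv2.imwrite(f"pics/{n}0.png",c["image"]); print(n,c["W"][:3,3],c["W"][:3,2],c["vertical_fov"])
    for t in ["coupler","coupler_handle","stand","nipple","nipple_tip","collar_top","grease_block"]:
        print(t,[(np.round(x["centre"],1).tolist(),round(x["p"],2)) for x in vision.spot_point(t,n)])
E
python3 look.py
```

```text
pics
{'time_s': 0.0, 'joint_pos': array([-48.4,  20.6,   0.6,  -0. , -70.1, -16.5]), 'qd': array([-0.1,  0. , -0. ,  0. ,  0.1,  0. ]), 'joint_torque': array([ -0. , -58.3,  29.3,   7. ,   0. ,  -0. ]), 'tool_pos': array([ 286.5, -610.6,  225.6]), 'orientation': array([ 179.9,   -0. , -154.9]), 'contact_force': array([-0.4,  0.4, -0.6]), 'wrist_torque': array([ 0., -0., -0.]), 'finger_force': 0.0, 'opening': 87.64582883050188} 18.8
scene [-111.2 -507.4  550.7] [ 0.7  0.5 -0.5] 45.82557205959665
coupler [([192.0, 283.7], 0.85), ([295.7, 232.6], 0.56)]
coupler_handle [([296.0, 196.4], 0.87), ([185.6, 244.1], 0.77), ([262.4, 212.8], 0.64)]
stand [([268.3, 257.2], 0.93)]
nipple [([436.3, 298.8], 0.7)]
nipple_tip [([424.7, 274.0], 0.57)]
collar_top [([432.2, 286.5], 0.82)]
grease_block [([428.9, 321.3], 0.66)]
top [ 407.8  -82.2 1054. ] [ 0.2  0.  -1. ] 42.59311947080045
coupler [([255.2, 210.9], 0.86), ([249.0, 266.2], 0.64)]
coupler_handle [([214.1, 340.4], 0.95), ([251.2, 257.7], 0.67), ([249.3, 204.4], 0.57), ([429.4, 339.9], 0.27)]
stand [([254.2, 265.0], 0.61), ([277.5, 335.4], 0.32)]
nipple [([440.8, 270.0], 0.77)]
nipple_tip [([441.4, 274.9], 0.72), ([309.3, 298.0], 0.53)]
collar_top [([439.4, 275.1], 0.56)]
grease_block [([440.6, 274.2], 0.95)]
```

View pics/scene0.png

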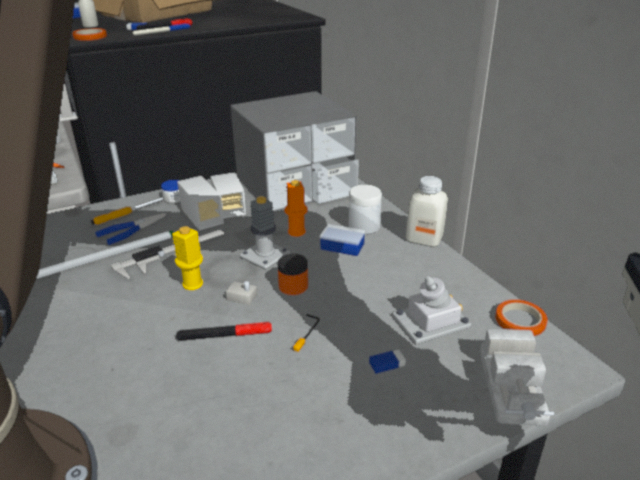

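View pics/top0.png

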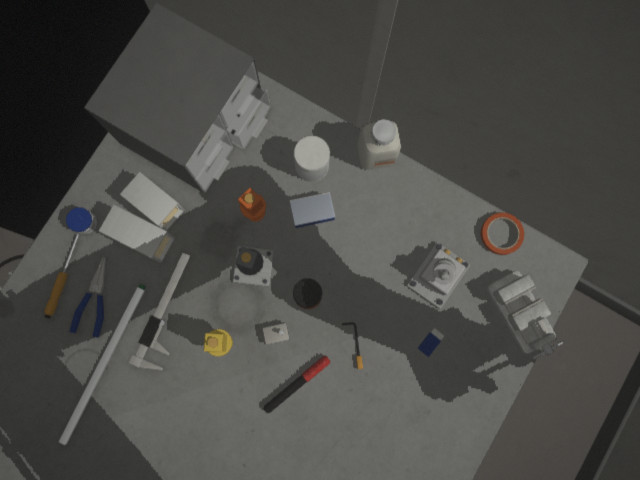

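In the scene view there are three candidates. The yellow one is at (187,258), the orange one at (296,208), and the grey steel one with the dark handle at (263,225) stands on the plate with the peg. The grey one fits the description. The nipple block is at (433,310) in scene and (441,274) in top.

```bash
cat > m.py <<'E'
from h import *
np.set_printoptions(precision=1,suppress=True)
a=cam("scene");b=cam("top")
P={"handle":((262.4,212.8),(251.2,257.7)),"stand":((268.3,257.2),(254.2,265.)),"nip":((436.3,298.8),(440.8,270)),"tip":((424.7,274),(441.4,274.9)),"coltop":((432.2,286.5),(439.4,275.1)),"block":((428.9,321.3),(440.6,274.2)),
"yellow":((185.6,244.1),(214.1,340.4)),"orange":((296,196.4),(249.3,204.4)),"jarflux":((293,274),(308,293)),"setup":((241,292),(276,332)),"bottle":((428,215),(382,145)),"swab":((365,210),(312,160)),"clip":((343,240),(313,210))}
for k,(u,v) in P.items(): print(k,*tri([ray(a,u),ray(b,v)]))
i=cv2.resize(a["image"][180:350,210:490],None,fx=2.8,fy=2.8,interpolation=2); cv2.imwrite("pics/crop1.png",i[:600,:800])
i=cv2.resize(b["image"][200:340,200:480],None,fx=2.8,fy=2.8,interpolation=2)
E
python3 m.py
```

```text
handle [537.6  26.5  87.4] [3.9, 3.9]
stand [540.3  27.7  -4.2] [0.3, 0.3]
nip [ 531.8 -287.7   39. ] [1.5, 1.5]
tip [ 516.2 -275.4   88.6] [2.0, 2.0]
coltop [ 521.1 -281.5   65.2] [3.1, 3.1]
block [ 525.7 -289.     2.8] [4.7, 4.7]
yellow [408.1  80.6  76. ] [2.5, 2.5]
orange [629.9  29.3  76.6] [1.6, 1.6]
jarflux [489.5 -65.2  25.1] [1.7, 1.7]
setup [423.9 -11.8   9.6] [2.5, 2.5]
bottle [ 740.2 -186.2   50.6] [1.9, 1.9]
swab [716.8 -69.   37.1] [0.7, 0.7]
clip [633.9 -71.5  15.3] [1.2, 1.2]
```

View pics/crop1.png

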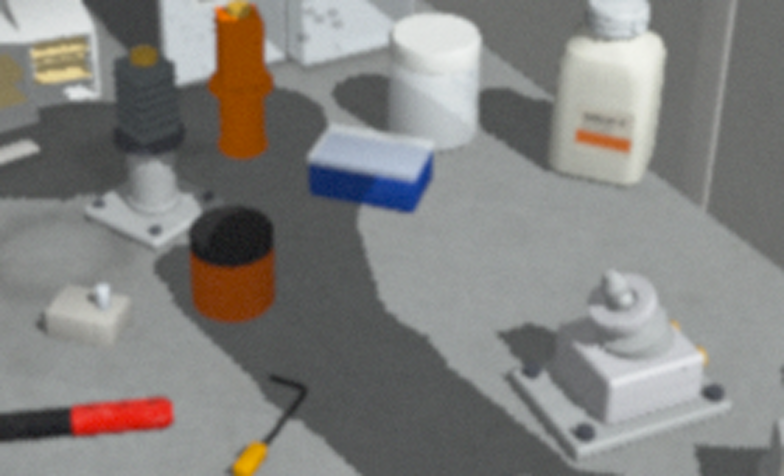

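The crop confirms it. The grey coupler with the square, dark-ribbed handle stands over the plate at (150,130), and the orange and yellow ones are the look-alikes. The nipple on the block at (620,300) leans to the left. I'll view the block with the wrist camera on the way.

```bash
cat > to.py <<'E'
import sys
from h import *
np.set_printoptions(precision=4,suppress=True)
def to(p,R):
    T=pose(); print("shift_m",T[:3,:3].T@(np.array(p)-T[:3,3])/1000,"turn_deg",Ro.from_matrix(T[:3,:3].T@R).as_rotvec(degrees=True))
if __name__=="__main__":
    v=[float(x) for x in sys.argv[1:]]
    to(v[:3],Ro.from_euler('xyz',v[3:],degrees=True).as_matrix())
E
python3 to.py 480 -300 270 180 0 -155; python3 -c "
from h import *
c=cam('wrist');print(np.round(c['mount'],2),c['vertical_fov'])"
```

```text
shift_m [-0.3071  0.1995 -0.0434] turn_deg [-0.002   0.0008  0.1415]
[[   0.     -0.95   -0.3    80.02]
 [   1.      0.     -0.      0.22]
 [   0.     -0.3     0.95 -157.82]
 [   0.      0.      0.      1.  ]] 68.83799362559046
```

```bash
python3 -m inch '[[0,0,0,-0.04,0.026,-0.006,1],[0,0,0,-0.08,0.052,-0.012,1],[0,0,0,-0.12,0.078,-0.018,1],[0,0,0,-0.16,0.104,-0.024,1],[0,0,0,-0.2,0.13,-0.03,1]]'; python3 -m inch '[[0,0,0,-0.04,0.026,-0.006,1],[0,0,0,-0.08,0.052,-0.01,1],[0,0,0,-0.107,0.07,-0.014,1],[0,0,0,-0.107,0.07,-0.014,1],[0,0,0,-0.107,0.07,-0.014,1]]'
cat > w.py <<'E'
import sys
from h import *
np.set_printoptions(precision=1,suppress=True)
c=cam("wrist"); cv2.imwrite(f"pics/{sys.argv[1]}.png",c["image"]); np.save(f"{sys.argv[1]}.npy",c["W"])
print(readout.sense()["tool_pos"],readout.sense()["time_s"],c["cx"],c["cy"])
for a in sys.argv[2:]:
    t,z=a.split(":")
    for x in vision.spot_point(t,"wrist"): print(t,np.array(x["centre"]),round(x["p"],2),atz(c,x["centre"],float(z)))
E
python3 w.py w1 nipple:43 nipple_tip:85 collar_top:66.7 grease_block:0
```

```text
time_s: 1.45
tool_pos: [413.3, -406.8, 257.0]
orientation: [-180.0, 0.0, -154.9]
contact_force: [0.6, -0.5, 0.5]
opening: 87.5
finger_force: 0.0
time_s: 1.95
tool_pos: [480.1, -298.8, 270.8]
orientation: [-180.0, 0.0, -154.7]
contact_force: [-0.5, 0.1, -0.9]
opening: 87.6
finger_force: 0.0
[ 479.6 -299.5  270.6] 2.0 322.0694296711027 236.51590956331364
nipple_tip [322.9 244.2] 0.82 [ 511.6 -283.2   85. ]
collar_top [318.1 247.3] 0.73 [ 522.6 -283.7   66.7]
grease_block [312.7 228.6] 0.92 [ 524.  -291.6    0. ]
grease_block [316.5 390.7] 0.22 [ 748.8 -181.4    0. ]
```

View pics/w1.png

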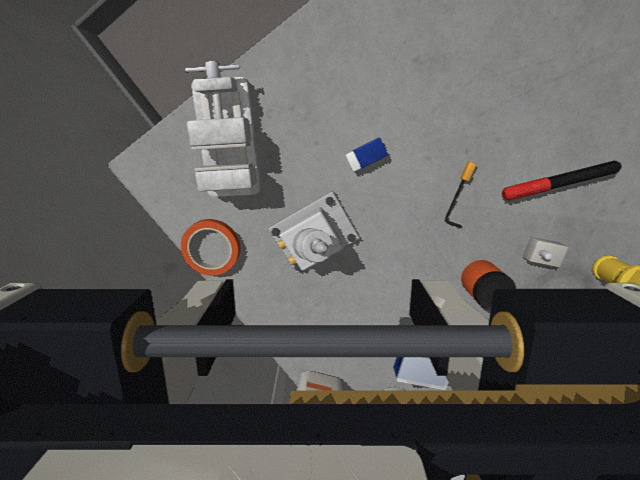

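The wrist view shows the nipple block at (315,240), with its plate corners near (269,232), (335,193) and (360,240). I'll enlarge it to get the lean direction.

```bash
python3 -c "
import cv2
i=cv2.imread('pics/w1.png')[180:285,255:375]; cv2.imwrite('pics/w1c.png',cv2.resize(i,None,fx=5.6,fy=5.6,interpolation=2))"
```

```text
(no output)
```

View pics/w1c.png

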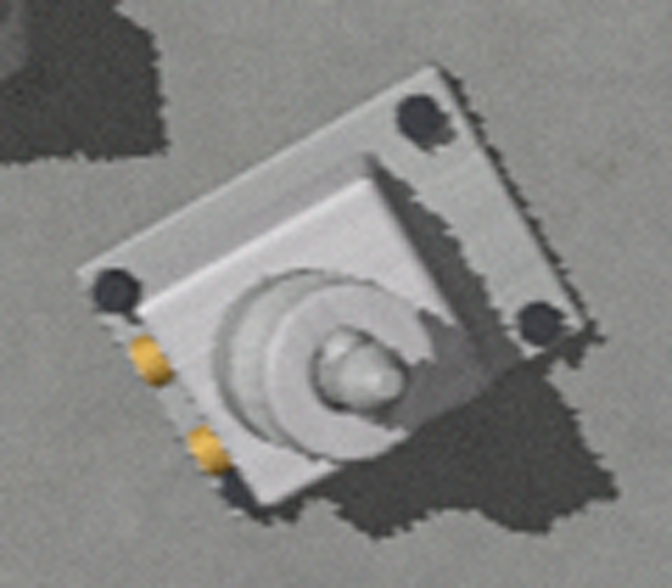

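```bash
cat > fit.py <<'E'
from h import *
from scipy.optimize import least_squares
np.set_printoptions(precision=2,suppress=True)
w=cam("wrist");s=cam("scene");t=cam("top")
cr=lambda u,v:(255+u/5.6,180+v/5.6)
A,B,C=[atz(w,cr(*p),8) for p in [(80,270),(435,65),(585,325)]]
print(A,B,C,np.linalg.norm(B-A),np.linalg.norm(C-B))
d=B-A; az1=np.degrees(np.arctan2(d[1],d[0])); e=C-B; az2=np.degrees(np.arctan2(e[1],e[0]))
b=[atz(w,cr(*p),38) for p in [(140,310),(370,185),(265,505)]]
d=b[1]-b[0]; az3=np.degrees(np.arctan2(d[1],d[0]));e=b[2]-b[0]
print("az",az1,az2,az3,np.degrees(np.arctan2(e[1],e[0])),"plate centre",(A+C)/2, "body", (b[1]+b[2])/2)
obs=[(w,(317.6,246.7),26),(w,(322.7,245.8),46),(s,(436.3,298.8),0),(s,(424.7,274),46),(s,(432.2,286.5),26),(t,(440.8,270),0),(t,(441.4,274.9),46),(t,(439.4,275.1),26)]
def model(q):
    a=np.radians(q[2]); ax=np.array([np.sin(.42)*np.cos(a),np.sin(.42)*np.sin(a),np.cos(.42)])
    return np.array([q[0],q[1],43]),ax
def f(q):
    o,ax=model(q); r=[]
    for c,uv,z in obs:
        P=o+ax*z; rr=(proj(c,P)-uv)*np.linalg.norm(P-c["W"][:3,3])/K(c)[0]; r+=list(rr*(1.5 if c is w else 1))
    return np.array(r+[(q[2]-az1)/2])
R=least_squares(f,[530,-288,az1],loss="soft_l1"); print(R.x,R.fun.reshape(-1) if 0 else R.fun); o,ax=model(R.x); print("axis",ax,"coltop",o+26*ax,"tip",o+46*ax)
for z,u in [(26,(317.6,246.7)),(46,(322.7,245.8))]: P=o+ax*z; print(atz(w,u,P[2])-P)
E
python3 fit.py; python3 to.py 505 -10 270 180 0 -155
```

```text
[ 542.96 -343.28    8.  ] [ 467.98 -291.54    8.  ] [ 506.73 -235.62    8.  ] 91.10347942216913 68.03218411386989
az 145.39353349023438 55.274459812579835 144.21301399570063 55.07814252910182 plate centre [ 524.85 -289.45    8.  ] body [ 528.17 -291.24   38.  ]
[ 529.51 -290.13  145.89] [ 2.93  0.99  5.12  5.35  0.2  -1.01  4.71  5.08 -0.68  0.25  4.67  1.11
  1.75  3.76  5.87 -1.32  0.25]
axis [-0.34  0.23  0.91] coltop [ 520.73 -284.18   66.74] tip [ 513.98 -279.61   85.  ]
[ 0.19 -2.06 -0.  ]
[-1.96 -4.69  0.  ]
shift_m [-0.1463  0.2519  0.0004] turn_deg [ 0.009  -0.0099  0.075 ]
```

```bash
python3 -m inch '[[0,0,0,-0.025,0.042,0,1],[0,0,0,-0.05,0.084,0,1],[0,0,0,-0.075,0.126,0,1],[0,0,0,-0.1,0.168,0,1],[0,0,0,-0.123,0.21,0,1]]'; python3 -m inch '[[0,0,0,-0.023,0.042,0,1],[0,0,0,-0.023,0.042,0,1],[0,0,0,-0.023,0.042,0,1]]'
python3 w.py w2 coupler_handle:84 coupler:8 stand:0;python3 -c "
import cv2
i=cv2.imread('pics/w2.png')[150:300,230:430]; cv2.imwrite('pics/w2c.png',cv2.resize(i,None,fx=4,fy=4,interpolation=2))"
```

```text
time_s: 2.85
tool_pos: [501.7, -55.7, 270.8]
orientation: [-180.0, 0.0, -154.9]
contact_force: [0.8, -0.5, 0.0]
opening: 87.7
finger_force: 0.0
time_s: 3.15
tool_pos: [504.8, -8.5, 270.6]
orientation: [-180.0, -0.0, -154.7]
contact_force: [-0.5, -0.0, 0.8]
opening: 88.0
finger_force: 0.0
[504.7  -9.4 270.5] 3.2 322.0694296711027 236.51590956331364
coupler_handle [305.8 321.6] 0.83 [626.8  29.   84. ]
coupler_handle [339.2 256.8] 0.7 [541.8  28.7  84. ]
coupler_handle [442.8 157.1] 0.67 [407.4  73.7  84. ]
coupler [333.5 233.4] 0.78 [540.9  24.2   8. ]
coupler [420.1 156.3] 0.66 [412.4  74.8   8. ]
coupler [305.8 290.2] 0.55 [627.   25.3   8. ]
coupler [342.4 253. ] 0.31 [559.5  45.9   8. ]
stand [340.1 230.6] 0.92 [536.   31.5   0. ]
```

View pics/w2c.png

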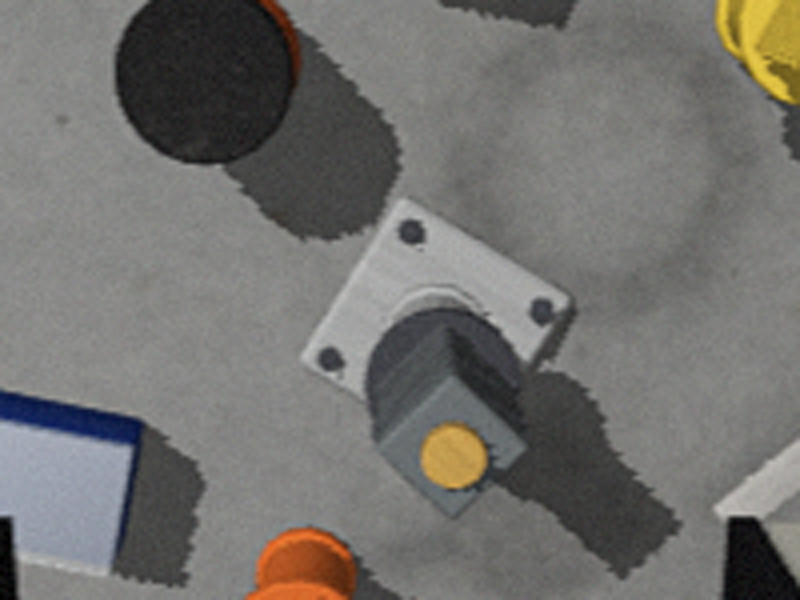

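The close-up shows the steel handle's top square with crop corners (375,445), (450,375), (527,445) and (452,518). The square is about 45° to the tool axes.

```bash
cat > g.py <<'E'
from h import *
np.set_printoptions(precision=2,suppress=True)
w=cam("wrist"); cr=lambda p:(230+p[0]/4,150+p[1]/4)
q=[atz(w,cr(p),108) for p in [(375,445),(450,375),(527,445),(452,518)]]
for i in range(4):
    e=q[(i+1)%4]-q[i]; print(np.linalg.norm(e),np.degrees(np.arctan2(e[1],e[0])))
print("centre",np.mean(q,0),"stub",atz(w,cr((455,455)),114))
p=[atz(w,cr(p),8) for p in [(302,358),(403,198),(572,298)]]; print("stand",(p[0]+p[2])/2,[np.linalg.norm(p[1]-p[0]),np.linalg.norm(p[2]-p[1])])
E
python3 g.py; for y in 160 115 -110; do python3 to.py 540 29 190 180 0 $y;done; python3 to.py 527 -288 200 180 0 160
```

```text
25.536383175575853 160.08818141825253
26.323689986286485 71.76216416761822
26.517892299155214 -17.728628678818406
27.323328776237442 -110.31712928231829
centre [537.15  26.83 108.  ] stub [536.78  27.35 114.  ]
stand [536.33  27.4    8.  ] [np.float64(60.00678557321589), np.float64(61.44771794799069)]
shift_m [-0.0487  0.021   0.0805] turn_deg [-0.0045 -0.0079 45.0247]
shift_m [-0.0487  0.021   0.0805] turn_deg [-0.0077 -0.0061 90.0247]
shift_m [-0.0487  0.021   0.0805] turn_deg [  0.0024  -0.0087 -44.9753]
shift_m [ 0.0971 -0.2607  0.0705] turn_deg [-0.0045 -0.0079 45.0247]
```

```bash
python3 to.py 537 27 175 180 0 161
```

```text
shift_m [-0.0452  0.0205  0.0955] turn_deg [-0.0044 -0.0079 44.0247]
```

```bash
python3 -m inch '[[0,0,8.4,-0.015,0.007,0.02,1],[0,0,16.8,-0.03,0.014,0.045,1],[0,0,25.2,-0.045,0.02,0.07,1],[0,0,33.6,-0.0452,0.0205,0.0955,1],[0,0,42,-0.0452,0.0205,0.0955,1]]'; python3 -m inch '[[0,0,2,0,0,0,1],[0,0,2,0,0,0,1],[0,0,2,0,0,0,1]]';python3 w.py w3 coupler_handle:84 coupler:8; python3 to.py 537 27 63 180 0 161
```

```text
time_s: 3.9
tool_pos: [535.1, 27.0, 171.1]
orientation: [-179.8, -0.3, 162.7]
contact_force: [-0.5, -0.3, 0.2]
opening: 87.5
finger_force: 0.0
time_s: 4.2
tool_pos: [537.1, 27.6, 175.1]
orientation: [180.0, 0.0, 161.1]
contact_force: [-0.3, -0.1, -0.1]
opening: 87.8
finger_force: 0.0
[537.1  27.8 175.2] 4.25 322.0694296711027 236.51590956331364
coupler_handle [321.4 240.8] 0.91 [537.7  27.3  84. ]
coupler_handle [328.9  35.1] 0.57 [410.   75.9  84. ]
coupler [327.   54.8] 0.68 [407.7  76.5   8. ]
coupler [351.5 299.1] 0.59 [630.7  28.1   8. ]
shift_m [-0.0002 -0.001   0.1123] turn_deg [0.0169 0.0184 0.157 ]
```

View pics/w3.png

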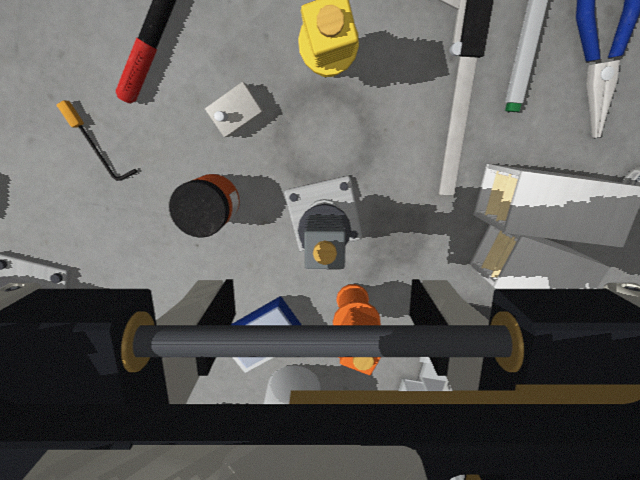

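The handle is square to the fingers and centred at (324,250), with the stub right below the TCP. I'll descend and grip.

```bash
python3 -m inch '[[0,0,0,0,0,0.045,1],[0,0,0,0,-0.001,0.085,1],[0,0,0,0,-0.001,0.105,1],[0,0,0,0,-0.001,0.112,1],[0,0,0,0,-0.001,0.112,1]]' && python3 -m inch '[[0,0,0,0,0,0,0],[0,0,0,0,0,0,0],[0,0,0,0,0,0,0],[0,0,0,0,0,0,0],[0,0,0,0,0,0,0]]' 60 && python3 -m inch '[[0,0,0,0,0,0,0],[0,0,0,0,0,0,0]]'; python3 -c "
from h import *; print(readout.sense())"
```

```text
time_s: 4.85
tool_pos: [536.5, 27.3, 62.6]
orientation: [-179.9, -0.1, 161.2]
contact_force: [0.1, -0.3, 0.1]
opening: 87.4
finger_force: 0.0
time_s: 5.35
tool_pos: [536.9, 27.5, 63.5]
orientation: [180.0, 0.0, 161.1]
contact_force: [0.8, 0.3, -0.1]
opening: 53.2
finger_force: 0.0
time_s: 5.55
tool_pos: [536.7, 27.4, 63.1]
orientation: [180.0, 0.0, 161.1]
contact_force: [-0.3, -0.3, 0.6]
opening: 37.0
finger_force: 0.0
{'time_s': 5.55, 'joint_pos': array([ 2.38338709e+01,  1.72644709e+01, -2.84959873e+01, -6.73959150e-04,
       -4.42348345e+01, -1.32693313e+02]), 'qd': array([-0.00677544,  0.09250764, -0.08116899,  0.10351562, -0.04439686,
       -0.02572691]), 'joint_torque': array([-3.22429223e-04, -4.62041366e+01,  2.16822606e+01,  5.11934236e+00,
       -8.45244806e-02,  5.03305318e-05]), 'tool_pos': array([536.70060684,  27.41422308,  63.11572695]), 'orientation': array([1.79996463e+02, 3.14100238e-03, 1.61140075e+02]), 'contact_force': array([-0.25012029, -0.30500196,  0.56510673]), 'wrist_torque': array([-0.03857423, -0.05071431, -0.01913023]), 'finger_force': 0.0, 'opening': 37.02191838981049}
```

```bash
python3 -m inch '[[0,0,0,0,0,0,0],[0,0,0,0,0,0,0],[0,0,0,0,0,0,0],[0,0,0,0,0,0,0]]'; python3 -m inch '[[0,0,0,0,0,-0.02,0],[0,0,0,0,0,-0.05,0],[0,0,0,0,0,-0.09,0],[0,0,0,0,0,-0.12,0],[0,0,0,0,0,-0.12,0]]'; python3 w.py w4 coupler_handle:84
cat > nip.py <<'E'
import sys
from to import *
# d: coupler mouth z in nipple frame (mm); grasp: TCP is G mm from mouth; dx,dy: world correction
d,dx,dy=map(float,sys.argv[1:4]); G=55
a=np.radians(145.); ax=np.array([np.sin(.42)*np.cos(a),np.sin(.42)*np.sin(a),np.cos(.42)])
o=np.array([528.5+dx,-290.+dy,43.]); z=-ax; x=np.array([np.cos(a),np.sin(a),0]); x-=x@z*z; x/=np.linalg.norm(x)
R=np.c_[x,np.cross(z,x),z]; p=o+ax*(d+G); print(p,Ro.from_matrix(R).as_euler('xyz',degrees=True)); to(p,R)
E
python3 nip.py 110 0 0
```

```text
time_s: 5.95
tool_pos: [536.8, 27.6, 63.1]
orientation: [180.0, 0.0, 161.1]
contact_force: [0.8, 1.7, -0.8]
opening: 28.0
finger_force: 60.0
time_s: 6.45
tool_pos: [538.8, 27.8, 187.4]
orientation: [179.8, 0.3, 161.2]
contact_force: [0.3, -0.5, -2.6]
opening: 27.8
finger_force: 60.0
[537.4  27.6 184.9] 6.5 322.0694296711027 236.51590956331364
coupler_handle [319.2 318. ] 0.87 [608.1   2.5  84. ]
coupler_handle [328.   32.5] 0.71 [408.4  77.2  84. ]
coupler_handle [106.  136.3] 0.5 [419.6 -93.9  84. ]
[ 473.3871 -251.4095  193.6597] [-180.       24.0642  145.    ]
shift_m [-0.0307 -0.2842 -0.0107] turn_deg [  3.4238 -23.9072  15.8758]
```

```bash
python3 -m inch '[[0.6,-4,2.6,-0.005,-0.045,-0.002,0],[1.2,-8,5.3,-0.01,-0.09,-0.004,0],[1.8,-12,8,-0.015,-0.135,-0.006,0],[2.4,-16,10.6,-0.02,-0.18,-0.008,0],[2.9,-20,13.2,-0.025,-0.225,-0.009,0]]'; python3 nip.py 110 0 0
```

```text
time_s: 7.05
tool_pos: [485.8, -194.6, 190.5]
orientation: [-179.4, 20.2, 147.9]
contact_force: [1.0, -2.0, -2.2]
opening: 28.0
finger_force: 60.0
[ 473.3871 -251.4095  193.6597] [-180.       24.0642  145.    ]
shift_m [-0.0196 -0.0546  0.0044] turn_deg [ 0.4507 -3.892   2.6883]
```

```bash
python3 -m inch '[[0.3,-2,1.4,-0.01,-0.03,0.002,0],[0.5,-3.9,2.7,-0.0196,-0.0555,0.004,0],[0.5,-3.9,2.7,-0.0196,-0.0555,0.004,0],[0.5,-3.9,2.7,-0.0196,-0.0555,0.004,0]]'
cat > see.py <<'E'
import sys
from h import *
np.set_printoptions(precision=1,suppress=True)
for n in ["wrist","scene","top"]:
    c=cam(n); i=c["image"]; 
    for t in ["coupler","coupler_handle","nipple_tip","collar_top","nipple"]:
        print(n,t,[(np.array(x["centre"]),round(x["p"],2)) for x in vision.spot_point(t,n) if x["p"]>.3])
    if n=="scene": cv2.imwrite(f"pics/{sys.argv[1]}s.png",i); A=cv2.resize(i[170:345,340:520],None,fx=3.4,fy=3.4,interpolation=2)
    if n=="wrist": cv2.imwrite(f"pics/{sys.argv[1]}w.png",i); B=cv2.resize(i[120:480,220:420],None,fx=1.65,fy=1.65,interpolation=2)
    if n=="top": cv2.imwrite(f"pics/{sys.argv[1]}t.png",i)
A=A[:594,:460]; B=B[:594]; cv2.imwrite(f"pics/{sys.argv[1]}.png",np.hstack([A,B]))
E
python3 see.py n1; python3 nip.py 110 0 0
```

```text
time_s: 7.45
tool_pos: [473.1, -251.6, 194.0]
orientation: [-179.9, 23.9, 145.0]
contact_force: [0.3, -0.5, -2.3]
opening: 27.6
finger_force: 60.0
wrist coupler [(array([320. , 255.3]), 0.89)]
wrist coupler_handle [(array([322. , 321.3]), 0.89), (array([491.7, 266.6]), 0.31)]
wrist nipple_tip [(array([322.7, 231.5]), 0.87)]
wrist collar_top [(array([323.5, 222.2]), 0.66)]
wrist nipple [(array([323.4, 217.9]), 0.73), (array([542.3,   9.4]), 0.31)]
scene coupler [(array([412.6, 244.3]), 0.79), (array([190. , 285.6]), 0.64)]
scene coupler_handle [(array([293.5, 195. ]), 0.8), (array([185.7, 243.8]), 0.69), (array([305.6, 332.1]), 0.59)]
scene nipple_tip [(array([425.3, 276.7]), 0.87)]
scene collar_top [(array([431.5, 286.2]), 0.54)]
scene nipple [(array([438.2, 298.6]), 0.86)]
top coupler [(array([258.1, 210.7]), 0.73), (array([439.6, 285.3]), 0.58)]
top coupler_handle [(array([213.6, 345.4]), 0.86), (array([251.2, 201.2]), 0.55), (array([438.1, 299.5]), 0.47)]
top nipple_tip [(array([442.4, 273.1]), 0.82), (array([440.4, 271. ]), 0.61)]
top collar_top [(array([440.3, 273.1]), 0.65)]
top nipple [(array([447.4, 267.7]), 0.82)]
[ 473.3871 -251.4095  193.6597] [-180.       24.0642  145.    ]
shift_m [ 0.0016 -0.001   0.0014] turn_deg [0.0146 0.0088 0.0091]
```

View pics/n1.png

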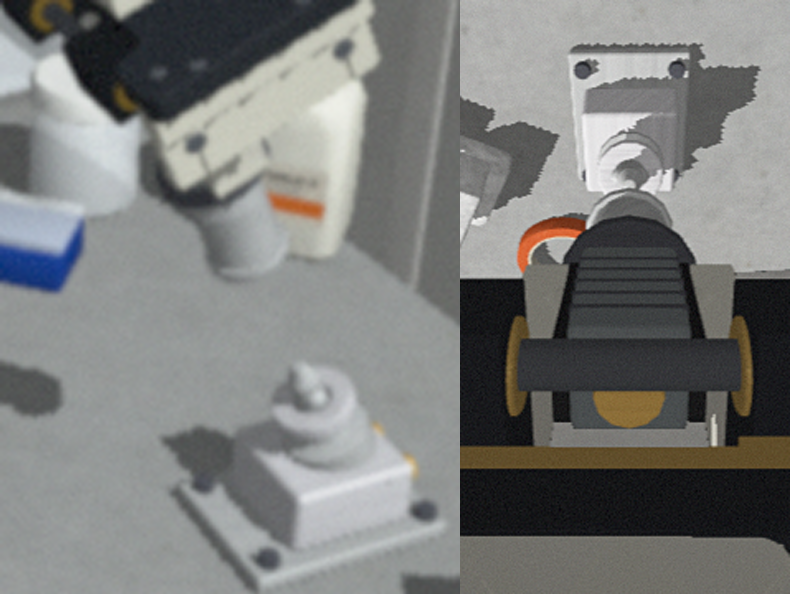

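The left view shows the coupler tilted to match the nipple. The right view (wrist) shows the block plate square to the image, with the tip at (322,228) on the coupler's column. Sideways alignment is good. I'll check the in-plane offset.

```bash
cat > off.py <<'E'
from h import *
np.set_printoptions(precision=1,suppress=True)
T=pose();c=cam("wrist");iT=np.linalg.inv(T)
f,cx,cy=K(c);M=np.array(c["mount"])
def tl(uv,z):
    d=M[:3,:3]@np.array([(uv[0]-cx)/f,(uv[1]-cy)/f,1.]);o=M[:3,3]; return o+d*(z-o[2])/d[2]
for P in [(0,0,55),(0,0,-21)]: print("proj own",P,proj(c,(T@np.append(P,1))[:3]))
a=np.radians(145.); ax=np.array([np.sin(.42)*np.cos(a),np.sin(.42)*np.sin(a),np.cos(.42)]);o=np.array([528.5,-290,43])
for n,z in [("nipple_tip",46),("collar_top",26),("nipple",0)]:
    P=(iT@np.append(o+ax*z,1))[:3]; r=vision.spot_point(n,"wrist")
    if r: print(n,"expected tool",P,"ray there",tl(r[0]["centre"],P[2]),r[0]["centre"])
# scene/top triangulation of tip & mouth
s=cam("scene");t=cam("top")
for n,u,v in [("tip",(425.3,276.7),(442.4,273.1)),("collar",(431.5,286.2),(440.3,273.1)),("nip",(438.2,298.6),(447.4,267.7)),("mouth",(412.6,244.3),(439.6,285.3))]:
    X,e=tri([ray(s,u),ray(t,v)]); print(n,X,e,(iT@np.append(X,1))[:3])
E
python3 off.py
```

```text
proj own (0, 0, 55) [321.2 257.5]
proj own (0, 0, -21) [320.7 318.6]
nipple_tip expected tool [  1.6  -1.  120.4] ray there [  3.4  -0.6 120.4] [320.6, 225.5]
collar_top expected tool [  1.6  -1.1 140.4] ray there [ -0.8   0.9 140.4] [322.4, 224.0]
nipple expected tool [  1.6  -1.1 166.4] ray there [ -2.3  -1.  166.4] [320.4, 218.4]
tip [ 519.1 -277.    83.1] [3.3, 3.3] [ -0.9   4.2 123.7]
collar [ 523.5 -281.5   64.5] [1.3, 1.3] [  1.    3.1 143.1]
nip [ 533.3 -294.3   41.9] [2.7, 2.7] [ -3.8  -1.9 170. ]
mouth [ 494.6 -261.7  144.7] [1.5, 1.5] [ 0.3  2.7 55.6]
```

The nipple axis lies within about 1 mm of the tool axis. I'll advance straight along the tool z and look again near the tip.

```bash
python3 -m inch '[[0,0,0,0,0,0.02,0],[0,0,0,0,0,0.04,0],[0,0,0,0,0,0.054,0],[0,0,0,0,0,0.054,0],[0,0,0,0,0,0.054,0]]'; python3 see.py n2; python3 off.py | head -5
```

```text
time_s: 9.15
tool_pos: [492.3, -264.1, 146.2]
orientation: [-180.0, 24.0, 145.0]
contact_force: [0.5, -0.5, -1.8]
opening: 27.9
finger_force: 60.0
wrist coupler [(array([318.7, 257.8]), 0.58)]
wrist coupler_handle [(array([322.4, 320.4]), 0.69)]
wrist nipple_tip []
wrist collar_top [(array([321.7, 242. ]), 0.8)]
wrist nipple [(array([323.7, 233.3]), 0.66)]
scene coupler [(array([425.2, 268.1]), 0.92), (array([294.3, 231.7]), 0.8), (array([191.2, 284.5]), 0.62)]
scene coupler_handle [(array([296.1, 198.1]), 0.95), (array([184.3, 243.6]), 0.81)]
scene nipple_tip [(array([426.6, 276.2]), 0.66)]
scene collar_top [(array([431.3, 283.3]), 0.63)]
scene nipple [(array([439.4, 297.1]), 0.63)]
top coupler [(array([257.6, 212.6]), 0.58), (array([221.5, 345.2]), 0.56), (array([440.2, 278.6]), 0.47)]
top coupler_handle [(array([214.8, 344.4]), 0.97), (array([248.4, 201.8]), 0.89), (array([439.9, 291.6]), 0.6)]
top nipple_tip [(array([252.3, 266.5]), 0.57), (array([439.2, 275.7]), 0.51)]
top collar_top [(array([441.5, 273.2]), 0.64)]
top nipple [(array([446.3, 269.6]), 0.69), (array([436., 274.]), 0.33)]
proj own (0, 0, 55) [321.2 257.5]
proj own (0, 0, -21) [320.7 318.6]
collar_top expected tool [ 1.6 -1.1 86.4] ray there [ 0.5 -1.3 86.4] [319.5, 241.7]
nipple expected tool [  1.6  -1.1 112.4] ray there [ -1.4  -0.2 112.4] [321.1, 233.9]
tip [ 519.1 -277.    83.1] [3.3, 3.3] [-0.9  4.2 69.6]
```

View pics/n2.png

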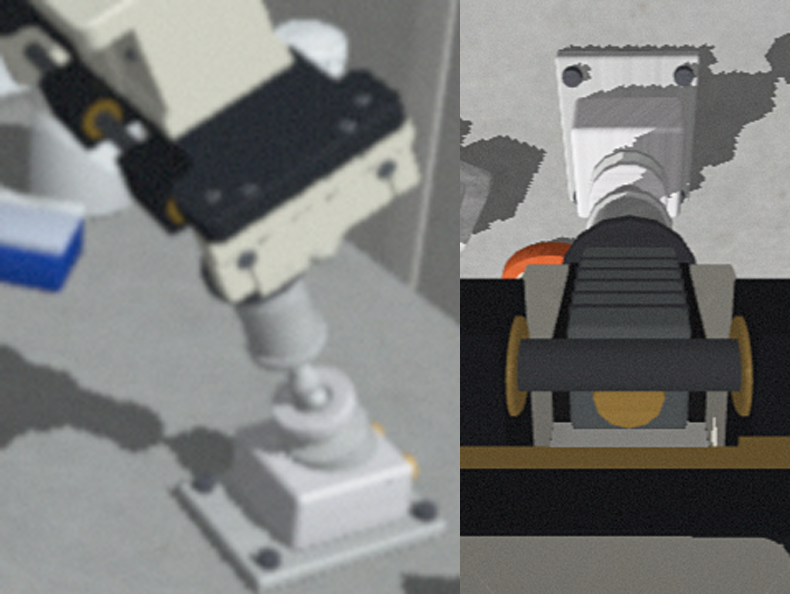

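The scene crop shows the mouth (291,353) about on the extension of the nipple axis, running from tip (303,370) to collar (318,398). I'll go on slowly and watch the force.

```bash
python3 -m inch '[[0,0,0,0,0,0.005,0],[0,0,0,0,0,0.010,0],[0,0,0,0,0,0.014,0],[0,0,0,0,0,0.017,0],[0,0,0,0,0,0.017,0]]';  python3 -m inch '[[0,0,0,0,0,0.003,0],[0,0,0,0,0,0.006,0],[0,0,0,0,0,0.006,0]]'; python3 -c "
from h import *; s=readout.sense(); T=pose(s); print(T[:3,:3].T@s['contact_force'],s['wrist_torque'])"
```

```text
time_s: 10.85
tool_pos: [498.1, -267.8, 130.3]
orientation: [-180.0, 24.0, 145.0]
contact_force: [-0.8, 0.6, -2.8]
opening: 28.1
finger_force: 60.0
time_s: 11.15
tool_pos: [500.2, -269.3, 125.1]
orientation: [-180.0, 24.1, 145.0]
contact_force: [-0.7, 0.2, -2.4]
opening: 27.8
finger_force: 60.0
[ 1.63330603 -0.20931799  1.85995372] [ 0.86858471  1.42093717 -0.01680904]
```

There's no side force, so the mouth is over the tip. I'll continue onto the stem.

```bash
cat > f.py <<'E'
from h import *
np.set_printoptions(precision=2,suppress=True)
s=readout.sense(); T=pose(s); Rt=T[:3,:3].T
a=np.radians(145.); ax=np.array([np.sin(.42)*np.cos(a),np.sin(.42)*np.sin(a),np.cos(.42)])
print("F tool",Rt@s['contact_force'],"M tool",Rt@s['wrist_torque'],"mouth z est",(s['tool_pos']-[528.5,-290,43])@ax-55, s['time_s'])
E
python3 -m inch '[[0,0,0,0,0,0.003,0],[0,0,0,0,0,0.003,0]]'; python3 f.py; python3 -m inch '[[0,0,0,0,0,0.003,0],[0,0,0,0,0,0.003,0]]'; python3 f.py;python3 -m inch '[[0,0,0,0,0,0.003,0],[0,0,0,0,0,0.003,0]]'; python3 f.py
```

```text
time_s: 11.35
tool_pos: [501.0, -270.3, 122.7]
orientation: [-180.0, 24.1, 145.0]
contact_force: [-2.1, -0.9, 0.1]
opening: 27.3
finger_force: 60.0
F tool [ 1.1  -1.93 -0.63] M tool [ 0.81  1.7  -0.02] mouth z est 31.571192879033887 11.35
time_s: 11.55
tool_pos: [501.9, -271.1, 120.0]
orientation: [-180.0, 24.1, 145.0]
contact_force: [-3.9, -0.5, 1.0]
opening: 27.6
finger_force: 60.0
F tool [ 2.26 -2.69 -2.11] M tool [ 0.75  1.89 -0.02] mouth z est 28.608549516759382 11.55
time_s: 11.75
tool_pos: [503.4, -271.8, 117.6]
orientation: [-180.0, 24.0, 145.0]
contact_force: [-1.6, -2.3, -3.5]
opening: 27.7
finger_force: 60.0
F tool [ 1.44 -2.83  3.21] M tool [ 1.44  1.75 -0.01] mouth z est 25.71041466864648 11.75
```

```bash
python3 -m inch '[[0,0,0,0.0003,-0.0007,0.003,0],[0,0,0,0.0003,-0.0007,0.003,0]]'; python3 f.py; python3 -m inch '[[0,0,0,0,0,0.003,0],[0,0,0,0,0,0.003,0]]'; python3 f.py;python3 -m inch '[[0,0,0,0,0,0.003,0],[0,0,0,0,0,0.003,0]]'; python3 f.py
```

```text
time_s: 11.95
tool_pos: [504.3, -272.5, 115.4]
orientation: [180.0, 23.8, 145.0]
contact_force: [-3.4, 0.6, -0.8]
opening: 27.8
finger_force: 60.0
F tool [ 3.21 -1.43 -0.57] M tool [0.77 2.4  0.02] mouth z est 23.235074772908376 11.95
time_s: 12.15
tool_pos: [505.5, -273.3, 113.2]
orientation: [180.0, 23.7, 145.0]
contact_force: [-1.1, 0.2, -5.2]
opening: 28.1
finger_force: 60.0
F tool [ 3.08 -0.46  4.32] M tool [ 0.45  2.58 -0.03] mouth z est 20.693366749869455 12.15
time_s: 12.35
tool_pos: [506.7, -274.3, 111.5]
orientation: [180.0, 23.6, 145.0]
contact_force: [-8.8, 5.1, -0.3]
opening: 27.8
finger_force: 60.0
F tool [ 9.42 -0.89 -3.84] M tool [0.38 5.02 0.02] mouth z est 18.513680973524046 12.35
```

```bash
python3 -m inch '[[0,0,0,0.001,0,0,0],[0,0,0,0.001,0,0.001,0]]'; python3 f.py; python3 -m inch '[[0,0,0,0.0005,0,0.003,0],[0,0,0,0.0005,0,0.003,0]]'; python3 f.py
```

```text
time_s: 12.55
tool_pos: [506.7, -274.2, 111.4]
orientation: [180.0, 23.6, 145.0]
contact_force: [-9.1, 4.0, 5.5]
opening: 27.6
finger_force: 60.0
F tool [ 6.79 -1.92 -8.97] M tool [0.77 4.38 0.01] mouth z est 18.45982097324496 12.55
time_s: 12.75
tool_pos: [507.6, -274.9, 109.3]
orientation: [180.0, 23.5, 145.0]
contact_force: [-9.6, 5.0, 1.8]
opening: 27.6
finger_force: 60.0
F tool [ 9.12 -1.38 -5.95] M tool [ 0.66  4.8  -0.05] mouth z est 16.037461915718183 12.75
```

```bash
python3 -m inch '[[0,0,0,0.0008,0,0.002,0],[0,0,0,0.0008,0,0.002,0]]'; python3 f.py; python3 -m inch '[[0,0,0,0.0005,0,0.002,0],[0,0,0,0.0005,0,0.002,0]]'; python3 f.py; python3 -m inch '[[0,0,0,0,0,0.002,0],[0,0,0,0,0,0.002,0]]'; python3 f.py
```

```text
time_s: 12.95
tool_pos: [508.0, -275.2, 108.2]
orientation: [180.0, 23.4, 145.0]
contact_force: [-9.1, 5.3, 4.4]
opening: 27.7
finger_force: 60.0
F tool [ 7.91 -0.86 -8.2 ] M tool [ 0.75  4.45 -0.05] mouth z est 14.84224209447082 12.95
time_s: 13.15
tool_pos: [508.7, -275.6, 107.9]
orientation: [180.0, 23.4, 145.0]
contact_force: [-23.9, 14.9, 16.3]
opening: 27.7
finger_force: 60.0
F tool [ 19.34  -1.47 -26.1 ] M tool [0.64 9.25 0.02] mouth z est 14.203238807855158 13.15
time_s: 13.35
tool_pos: [509.1, -276.0, 107.9]
orientation: [179.9, 23.5, 145.0]
contact_force: [-28.6, 17.9, 28.6]
opening: 27.9
finger_force: 60.0
F tool [ 19.57  -1.63 -39.65] M tool [ 0.57  9.53 -0.02] mouth z est 14.033058487000517 13.35
```

The force climbed steeply with the mouth at about 14–15 mm, which is where the stop should be. I'll ease the push and side load, then check by picture.

```bash
python3 -m inch '[[0,0,0,0.0008,0,-0.0012,0],[0,0,0,0.0008,0,-0.0012,0],[0,0,0,0.0008,0,-0.0012,0]]'; python3 f.py; python3 see.py n3
```

```text
time_s: 13.65
tool_pos: [508.7, -275.6, 108.0]
orientation: [179.9, 23.4, 145.0]
contact_force: [-10.3, 4.4, 11.3]
opening: 27.9
finger_force: 60.0
F tool [  5.54  -2.24 -14.7 ] M tool [ 1.09  3.72 -0.03] mouth z est 14.339738689718658 13.65
wrist coupler [(array([319.9, 256.7]), 0.58)]
wrist coupler_handle [(array([321.3, 316.3]), 0.8)]
wrist nipple_tip [(array([536.7, 304.2]), 0.71)]
wrist collar_top []
wrist nipple [(array([321.4, 246.4]), 0.89)]
scene coupler [(array([191.4, 284.8]), 0.98), (array([295.2, 233.2]), 0.87)]
scene coupler_handle [(array([183.9, 247.2]), 0.91), (array([293.6, 197.5]), 0.65), (array([364.7, 227.8]), 0.64)]
scene nipple_tip []
scene collar_top [(array([433.8, 291.7]), 0.59), (array([242.8, 297.6]), 0.36)]
scene nipple [(array([438.3, 296.9]), 0.66)]
top coupler [(array([256.4, 210.3]), 0.85), (array([441.2, 274.6]), 0.43)]
top coupler_handle [(array([251.4, 201.6]), 0.91), (array([277.7, 333. ]), 0.74), (array([211.1, 343.7]), 0.7), (array([315.6, 164.6]), 0.7), (array([445.1, 280.3]), 0.59)]
top nipple_tip [(array([443.7, 273.5]), 0.59)]
top collar_top []
top nipple [(array([444. , 270.3]), 0.55)]
```

View pics/n3.png

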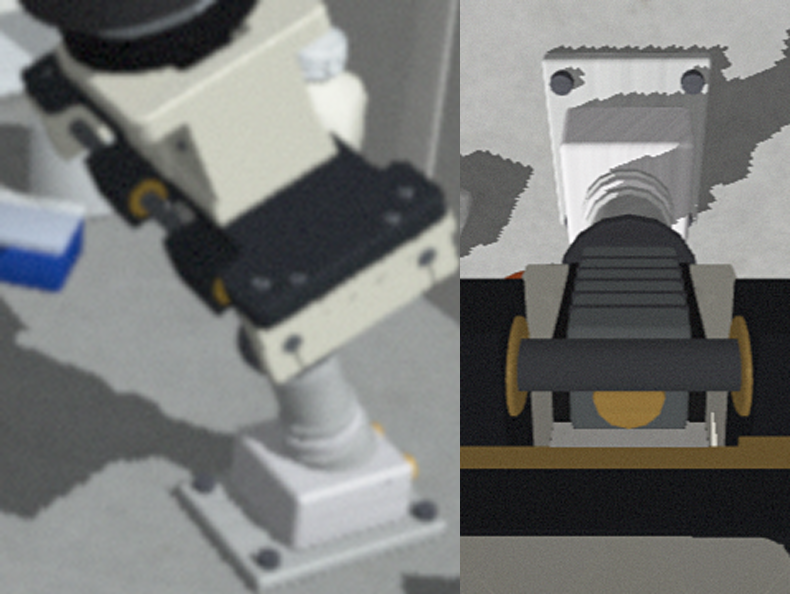

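The coupler sits squarely on the collar, which is pushed down to the block at crop (330,450). Grip is still 60 N and the push about 15 N. I'll add a little push, hold, and hand in.

```bash
python3 -m inch '[[0,0,0,0.0002,0,0.0005,0],[0,0,0,0.0002,0,0.0005,0],[0,0,0,0.0002,0,0.0005,0],[0,0,0,0.0002,0,0.0005,0],[0,0,0,0.0002,0,0.0005,0]]'; python3 f.py; python3 -c "
from plant import ctrl; print(ctrl.finish_job())"
```

```text
time_s: 15.05
tool_pos: [508.7, -275.7, 107.9]
orientation: [179.9, 23.4, 145.0]
contact_force: [-14.2, 5.6, 15.9]
opening: 27.4
finger_force: 60.0
F tool [  7.3   -3.53 -20.44] M tool [1.06 4.29 0.  ] mouth z est 14.241598808204117 15.05
the job is handed in; nothing more can be done
None
```

The job is handed in at about 15 s: the coupler is seated squarely on the nipple with the collar pressed to its stop, still gripped at 60 N and pushed with about 20 N; the hand-in call returned no verdict.

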